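Fill the empty cells of the flux-cleaner crate at the repair bench

ROBOT

A 7-joint arm with a two-finger parallel gripper is mounted at the origin on the work surface. World frame = base frame: x ahead of the robot, y to its left, z up, the work surface at z = 0. Lengths are in m, angles in rad, forces in N, time in s.
With the tool pointing down it reaches from about 0.4 to 0.875 m from the base axis. Payload 19.3 kg.
Tool frame: the origin (TCP) lies at the very end of the fingers, on their centre line; the grasp point (between the pads) lies 19 mm behind it; z points along the fingers, y is the line along which they close (so a half turn about z gives the same grasp; the last joint's range is limited). The gripper opens to 85 mm and grips with 20 to 120 N. Pads are 22 mm wide; open, the fingers measure 114 mm over their backs; the gripper's body (76 mm by 85 mm) begins 54 mm behind the grasp point. The pads swing forward as they close: fully open they stand 13 mm farther back than shut.
Start: joints at [-1.338, 0.521, -0.036, 1.599, 0.021, 1.021, -0.113], TCP at [0.186, 0.597, 0.231] pointing down, gripper open.
Joint ranges: [-2.91, 2.91], [-0.3, 2.13], [-1.5, 1.42], [0.17, 2.43], [-1.26, 4.41], [0.16, 1.93], [-2.52, 2.52]. Speed limits (rad/s): [1.89, 1.89, 2.39, 2.39, 3.01, 3.01, 3.01].

INTERFACE

Orientations are given as [roll, pitch, yaw] about the fixed x, y, z axes, in that order (R = Rz(yaw) Ry(pitch) Rx(roll)).
In Python, from workcell import bot gives the robot as it stands. The module is installed in compiled form; this text tells all that it offers.
- The arm moves only by the tool apply_moves, never from a script. Its arguments are lists of equal length, an entry for each row: "claw": the finger opening in m, from 0 to 0.0854; "xyz": the shift along the tool's x, y, z in m, a list of three; "twist": the turn, a rotation vector about the tool's x, y, z in rad, a list of three. A call has 1 to 20 rows; each row shifts and turns the commanded pose from where the row before left it, along the tool's axes as they then stand; what a row does not reach is not made up. A row lasts 1/10 s, in which the tool goes at most 50 mm and 8.59 degrees, less where a joint would pass 70% of its speed; a pose out of reach is approached as far as the arm can. A call with a gripper value outside its range is refused whole. The fingers move at their own pace and stop on an object; "force" is the grip in N (left out, the last holds). Time passes only in rows, so rows that do not move let the fingers close. It gives the time, the measured TCP pose, the force, the opening and the grip force at its end, in the units of the state.
- bot.observe(): the state, without advancing time (a new reading comes with each control period).
- bot.grab_frame(name): name is "scene" or "top" or "wrist"; returns a dict with "img" (420x560x3 uint8, red, green, blue), "vfov" (degrees; the focal length in pixels is half the picture's height over the tangent of half this angle, whatever the lens; pixels are square), "cx", "cy" (the principal point, pixels), "view" (4x4, takes a point from world to camera coordinates). Camera axes: x right, y up, looking along -z (the intrinsics and any distortion apply to the point x, -y, -z); pixel columns grow to the right and rows downward; lengths in m; the calibration is good to about 2 mm. A picture is of the moment at which its call begins. There is no depth.
- bot.job_done(): hands the job in; it is judged then, once.
Trained networks look in the newest picture that a camera, given by its name, has taken for a name from the list of things; names that differ only in an ending like _2 or _b are one class to them, and where a whole thing is asked for, a point or a joint stands for the part that bears it (a point fixed in the world has none). Each returns a list of dicts, best first, with "score" (0 to 1); they miss things now and then, are a little off and sometimes report something else, mostly with a low value. They report only what shows in the picture. A call takes as long as a camera call. They do not tell look-alikes from the thing itself.
- bot.find_in(camera, query): "position" ([x, y, z] in m, in world coordinates, good to about 4 mm: the middle of the surface that is visible of it).
The state is a dict: "clock": time; "qpos": joint angles; "qd": joint speeds; "joint_efforts": joint torques, N m; "position": TCP position; "tool_rot": TCP orientation; "force": force on the tool from outside, world axes, zero at the start; "moment": the same for the moment, N m; "grip_width": finger opening in m; "finger_force": force on a finger pad.
Only numpy, scipy, OpenCV 4.12 (cv2) and the standard library are available. Lean on these libraries where they do the work, as an engineer would, in place of code of your own. Each camera call takes 0.05 s, during which the arm holds its last target. There are 200 camera calls.

TASK

The covered crate on the electronics repair bench has four cells in a row, two of which already hold a blue-capped bottle. Put the two blue-capped bottles that stand on the bench into the two empty cells, one in each, lowering each to the crate's floor rather than dropping it, so that all four stand upright in the crate. Leave the red-capped bottle where it is: it does not belong there.

Things in the scene. Friction and masses are not known exactly. Their poses are not given: they have to be found in the camera images.
- crate: Blue crate fixed to the bench, 86 (x) by 308 (y) by 36 mm high. Its aluminium cover has four 58 mm square openings in a row at x = 0, y = -111, -37, 37 and 111 mm, over four cells with floors 4 mm above the origin, which is the centre of the underside; z up. stored_1 and stored_2 fill two cells, which ones varies; two are empty. Fingers closing along x clear the neighbours.
- bottle_a_mid (a point): First bottle to put away, standing loose on the bench, 100 mm tall: a straight white cylinder 38 mm across from the foot up to 72 mm, then a shoulder and a 24 mm wide blue cap from 80 to 100 mm; blue band low on the body, 80 to 170 g. The point is the bottle's centre, half-way up (50 mm above its foot) on its axis; z points to the cap.
- bottle_b_mid (a point): Second bottle to put away, the same kind: standing loose on the bench, 100 mm tall: a straight white cylinder 38 mm across from the foot up to 72 mm, then a shoulder and a 24 mm wide blue cap from 80 to 100 mm; blue band low on the body, 80 to 170 g. The point is the bottle's centre, half-way up (50 mm above its foot) on its axis; z points to the cap.
- stored_1_mid (a point): Bottle already standing in one of the crate's cells (up to about 6 mm off the cell's centre), the same kind: 100 mm tall: a straight white cylinder 38 mm across from the foot up to 72 mm, then a shoulder and a 24 mm wide blue cap from 80 to 100 mm; blue band low on the body, 80 to 170 g. The point is the bottle's centre, half-way up (50 mm above its foot) on its axis; z points to the cap.
- stored_2_mid (a point): The other bottle already standing in a cell of the crate, the same kind: 100 mm tall: a straight white cylinder 38 mm across from the foot up to 72 mm, then a shoulder and a 24 mm wide blue cap from 80 to 100 mm; blue band low on the body, 80 to 170 g. The point is the bottle's centre, half-way up (50 mm above its foot) on its axis; z points to the cap.
- red_bottle_mid (a point): Bystander, not to be moved: bottle of the same shape but red-capped, standing on the bench among the two blue ones. 100 mm tall: a straight white cylinder 38 mm across from the foot up to 72 mm, then a shoulder and a 24 mm wide red cap from 80 to 100 mm; red band low on the body, 80 to 170 g. The point is the bottle's centre, half-way up (50 mm above its foot) on its axis; z points to the cap.
There are look-alikes about, which are no part of the job. What is shaped like the part that bears bottle_a_mid but turquoise is not meant.

How it is judged:
At the end, for the whole second after the job is handed in: All four blue-capped bottles stand in the crate's cells, one to a cell: each inside the openings (within 30 mm of the row's centre line), foot within 8 mm of the cell floor, within 10 degrees of upright, and at rest (under 30 mm/s) (x of bottle_a_mid in the frame of crate between -0.03 and 0.03 m and y of bottle_a_mid in the frame of crate between -0.141 and 0.141 m and z of each of bottle_a_mid, bottle_b_mid, stored_1_mid, stored_2_mid in the frame of crate below 0.062 m and angle between each of bottle_a_mid, bottle_b_mid, stored_1_mid, stored_2_mid's own z axis and vertical below 0.175 rad and linear speed of each of bottle_a, bottle_b, stored_1, stored_2 below 0.03 m/s and x of bottle_b_mid in the frame of crate between -0.03 and 0.03 m and y of bottle_b_mid in the frame of crate between -0.141 and 0.141 m and x of stored_1_mid in the frame of crate between -0.03 and 0.03 m and y of stored_1_mid in the frame of crate between -0.141 and 0.141 m and x of stored_2_mid in the frame of crate between -0.03 and 0.03 m and y of stored_2_mid in the frame of crate between -0.141 and 0.141 m); the robot touches nothing.
It fails at once if the red-capped bottle is moved more than 25 mm or tipped by more than 20 degrees (distance of red_bottle_mid from where it was at the start of the episode above 0.025 m or angle between red_bottle_mid's own z axis and vertical above 0.35 rad).
It fails at once if the first bottle is dropped: falls free of the fingers faster than 0.7 m/s (from more than about 25 mm) (linear speed of bottle_a above 0.7 m/s and contact force between the fingers and bottle_a below 0.05 N).
It fails at once if the second bottle is dropped: falls free of the fingers faster than 0.7 m/s (from more than about 25 mm) (linear speed of bottle_b above 0.7 m/s and contact force between the fingers and bottle_b below 0.05 N).
It also fails if it takes over 54 s, if anything falls off the work surface, if the arm or the gripper's body presses on something with over 40 N, if the wrist force passes 120 N, or if a joint passes its speed limit or range.

## Working session

There is one attempt and no reset: what is moved stays moved. The work goes in short steps, Python scripts to look and compute and a tool call to move; the robot and the scene stay as the last step left them, time stands still between calls to the robot, and variables do not carry over. Pictures are saved under pics/ and viewed, at most 10 in all, crops included, and the job is handed in when it is done.

Besides the shell and the picture viewer there is one more tool, called after "Call:" in YAML: its name, and indented under it one key for each argument. apply_moves: Moves the arm, as the interface text tells. Its arguments: {"type":"object","properties":{"claw":{"type":"array"},"xyz":{"type":"array"},"twist":{"type":"array"},"force":{"type":"number"}},"required":["claw","xyz","twist"]}

```bash
mkdir -p pics; python3 - <<'E'
from workcell import bot
import cv2,numpy as np
s=bot.observe();print(s['clock'],s['position'],s['tool_rot'],s['grip_width'])
ims=[]
for c in('scene','top'):
    f=bot.grab_frame(c);cv2.imwrite(f'pics/{c}0.png',f['img'][...,::-1])
    print(c,f['vfov'],f['cx'],f['cy'],np.round(f['view'],3).tolist())
    for q in('bottle_a_mid','red_bottle_mid','stored_1_mid','crate'):
        print(q,[(np.round(d['position'],3).tolist(),round(d['score'],2)) for d in bot.find_in(c,q)])
E
```

```text
0.0 [0.18628517 0.59622702 0.23070967] [-3.14040994e+00  8.11083443e-05  2.83883454e+00] 0.08555636012435998
scene 57.47736031496601 281.7211258898506 206.54572981858504 [[0.074, 0.997, -0.006, -0.02], [-0.626, 0.051, 0.778, 0.266], [0.777, -0.054, 0.628, -1.191], [0.0, 0.0, 0.0, 1.0]]
bottle_a_mid [([0.41, -0.129, 0.066], 0.97), ([0.506, -0.136, 0.053], 0.69), ([0.569, -0.076, 0.058], 0.69), ([0.514, -0.203, 0.054], 0.68), ([0.463, -0.069, 0.069], 0.66)]
red_bottle_mid []
stored_1_mid [([0.591, 0.146, 0.066], 0.82), ([0.638, -0.21, 0.057], 0.25)]
crate [([0.605, 0.186, 0.026], 0.61)]
top 49.6177671856842 282.13652371593196 207.79396757889228 [[0.025, -0.999, -0.023, -0.028], [0.991, 0.021, 0.131, -0.526], [-0.13, -0.026, 0.991, -1.037], [0.0, 0.0, 0.0, 1.0]]
bottle_a_mid [([0.491, -0.132, 0.076], 0.69), ([0.55, -0.072, 0.079], 0.6), ([0.454, -0.069, 0.075], 0.6), ([0.398, -0.128, 0.075], 0.57), ([0.493, -0.2, 0.074], 0.5)]
red_bottle_mid [([0.621, -0.211, 0.074], 0.65)]
stored_1_mid [([0.57, 0.138, 0.078], 0.78)]
crate [([0.575, 0.182, 0.035], 0.85)]
```

View pics/top0.png

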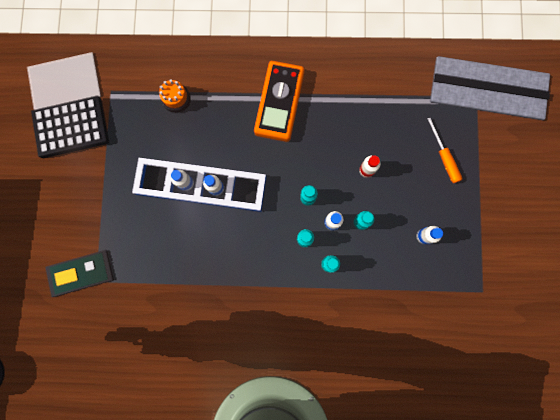

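View pics/scene0.png

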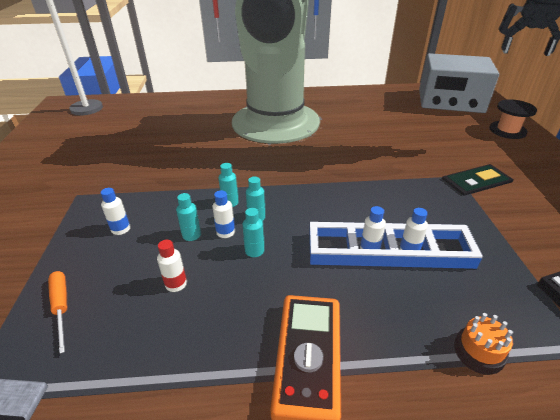

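The top view shows the crate's outer cells empty, at about (153,177) and (245,190). The blue-capped bottles are at (334,219), ringed by four turquoise ones, and at (432,234). Red is at (371,165).

```bash
cat > h.py <<'E'
import cv2,numpy as np
def ray(f,uv,z):
    F=f['img'].shape[0]/2/np.tan(np.radians(f['vfov'])/2)
    V=np.array(f['view']);R=V[:3,:3];c=-R.T@V[:3,3]
    d=R.T@np.array([(uv[0]-f['cx'])/F,-(uv[1]-f['cy'])/F,-1])
    return c+d*(z-c[2])/d[2]
def blobs(f,lo,hi,mn=25):
    h=cv2.cvtColor(f['img'],cv2.COLOR_RGB2HSV);m=cv2.inRange(h,lo,hi)
    n,_,st,ce=cv2.connectedComponentsWithStats(m)
    return [(ce[i],st[i].tolist()) for i in range(1,n) if st[i,4]>=mn]
E
python3 - <<'E'
from workcell import bot
from h import *
for c,z in(('top',.094),('scene',.09)):
    f=bot.grab_frame(c)
    for n,lo,hi in(('blue',(105,150,60),(125,255,255)),('red',(0,180,80),(4,255,255)),('turq',(82,120,60),(98,255,255))):
        for ce,st in blobs(f,lo,hi,40): print(c,n,np.round(ce,1),st,np.round(ray(f,ce,z),3))
f=bot.grab_frame('top')
h=cv2.cvtColor(f['img'],cv2.COLOR_RGB2HSV);m=cv2.inRange(h,(0,0,170),(180,60,255))
m2=np.zeros_like(m);m2[150:215,125:275]=m[150:215,125:275]
pts=np.argwhere(m2)[:,::-1]
P=np.array([ray(f,p,.036)[:2] for p in pts],np.float32)
r=cv2.minAreaRect(P);print(r,cv2.boxPoints(r))
E
```

```text
top blue [142.7 176.2] [140, 165, 6, 23, 51] [0.584 0.3   0.094]
top blue [175.7 174.9] [171, 170, 10, 11, 81] [0.588 0.225 0.094]
top blue [208.9 180. ] [203, 175, 12, 11, 95] [0.578 0.149 0.094]
top blue [335.6 218. ] [331, 213, 10, 11, 86] [ 0.498 -0.136  0.094]
top blue [420.9 235.7] [418, 227, 9, 17, 42] [ 0.463 -0.323  0.094]
top blue [436.4 232.9] [430, 228, 13, 11, 111] [ 0.47  -0.357  0.094]
top red [373.5 161. ] [368, 156, 12, 11, 96] [ 0.629 -0.22   0.094]
top turq [308.2 194.7] [300, 185, 18, 21, 287] [ 0.549 -0.075  0.094]
top turq [363.7 219.9] [354, 211, 21, 19, 302] [ 0.495 -0.198  0.094]
top turq [305.  237.6] [297, 229, 17, 18, 251] [ 0.453 -0.07   0.094]
top turq [330.2 263.5] [321, 255, 19, 18, 270] [ 0.398 -0.126  0.094]
scene blue [316.   7.] [315, 0, 3, 15, 45] [-1.122  0.285  0.09 ]
scene blue [109.7  73.7] [100, 56, 20, 38, 377] [-0.209 -0.535  0.09 ]
scene blue [88.8 78.2] [78, 58, 23, 36, 428] [-0.174 -0.592  0.09 ]
scene blue [71.  89.4] [64, 80, 14, 15, 107] [-0.083 -0.617  0.09 ]
scene blue [107.8 194.5] [101, 188, 15, 14, 161] [ 0.471 -0.356  0.09 ]
sce
[... 825 characters left out ...]
 ]
scene red [166.5 246.7] [158, 240, 16, 17, 168] [ 0.626 -0.218  0.09 ]
scene red [177.5 280.6] [167, 272, 18, 16, 130] [ 0.701 -0.19   0.09 ]
scene red [289.1 390.5] [285, 386, 9, 10, 70] [ 0.879 -0.036  0.09 ]
scene red [323. 394.] [319, 390, 9, 9, 71] [0.887 0.003 0.09 ]
scene turq [228.6 182.8] [219, 163, 20, 44, 535] [ 0.451 -0.121  0.09 ]
scene turq [254.  218.7] [242, 177, 23, 80, 1419] [ 0.567 -0.072  0.09 ]
scene turq [187.6 217.5] [176, 193, 25, 48, 821] [ 0.554 -0.192  0.09 ]
((0.5807069540023804, 0.18492253124713898), (0.3100055754184723, 0.08766377717256546), 83.43609619140625) [[0.5194438  0.03594628]
 [0.606533   0.02592531]
 [0.6419701  0.33389878]
 [0.5548809  0.34391975]]
```

Call:
apply_moves:
  claw: [0.06, 0.06, 0.06, 0.06, 0.06, 0.06, 0.06, 0.06, 0.06, 0.06, 0.06, 0.06, 0.06, 0.06, 0.06, 0.06, 0.06, 0.06, 0.06, 0.06]
  xyz:
    - [-0.046, -0.005, 0.003]
    - [-0.046, -0.005, 0.003]
    - [-0.046, -0.005, 0.003]
    - [-0.046, -0.005, 0.003]
    - [-0.045, -0.005, 0.003]
    - [-0.045, -0.005, 0.003]
    - [-0.045, -0.005, 0.003]
    - [-0.045, -0.005, 0.003]
    - [-0.044, -0.005, 0.003]
    - [-0.044, -0.005, 0.003]
    - [-0.044, -0.005, 0.003]
    - [-0.043, -0.005, 0.003]
    - [-0.043, -0.005, 0.003]
    - [-0.042, -0.005, 0.003]
    - [-0.042, -0.005, 0.003]
    - [-0.041, -0.005, 0.003]
    - [-0.041, -0.005, 0.003]
    - [-0.04, -0.005, 0.003]
    - [-0.04, -0.005, 0.003]
    - [-0.04, -0.005, 0.003]
  twist:
    - [0, 0, 0.077]
    - [0, 0, 0.077]
    - [0, 0, 0.077]
    - [0, 0, 0.077]
    - [0, 0, 0.077]
    - [0, 0, 0.077]
    - [0, 0, 0.077]
    - [0, 0, 0.077]
    - [0, 0, 0.077]
    - [0, 0, 0.077]
    - [0, 0, 0.077]
    - [0, 0, 0.077]
    - [0, 0, 0.077]
    - [0, 0, 0.077]
    - [0, 0, 0.077]
    - [0, 0, 0.077]
    - [0, 0, 0.077]
    - [0, 0, 0.077]
    - [0, 0, 0.077]
    - [0, 0, 0.077]

```text
clock: 2.65
position: [0.5247, -0.1175, 0.1713]
tool_rot: [3.141, -0.0, 1.296]
force: [0.3, 0.0, 0.5]
grip_width: 0.0603
finger_force: 0.0
```

```bash
cat >> h.py <<'E'
def goto(s,xy,z,ay):
    """shift in current tool axes (translate first) and twist z so that tool y points at ay deg (mod 180)"""
    from scipy.spatial.transform import Rotation as Ro
    R=Ro.from_euler('xyz',s['tool_rot']).as_matrix()
    d=R.T@(np.array([*xy,z])-s['position'])
    a=np.degrees(np.arctan2(R[1,1],R[0,1]))
    t=(a-ay+90)%180-90
    print('t',round(s['clock'],2),'pos',np.round(s['position'],4),'y@',round(a,2),'tilt',np.round(R[:,2],3),'w',round(s['grip_width'],4),'F',np.round(s['force'],1),s['finger_force'])
    print('shift',np.round(d,4),'twist',round(np.radians(t),3))
E
python3 - <<'E'
from workcell import bot
from h import *
goto(bot.observe(),(.497,-.135),.17,-30)
f=bot.grab_frame('wrist');cv2.imwrite('pics/w1.png',f['img'][...,::-1])
for ce,st in blobs(f,(105,150,60),(125,255,255),40): print(np.round(ce,1),st,np.round(ray(f,ce,.094),3))
E
```

```text
t 2.65 pos [ 0.5247 -0.1175  0.1713] y@ -15.76 tilt [ 0.001 -0.    -1.   ] w 0.0603 F [0.3 0.  0.5] 0.0
shift [-0.0244 -0.0219  0.0013] twist 0.248
[259.1 201.1] [241, 198, 32, 11, 99] [ 0.515 -0.103  0.094]
[250.3 249.4] [234, 231, 32, 36, 773] [ 0.498 -0.137  0.094]
```

View pics/w1.png

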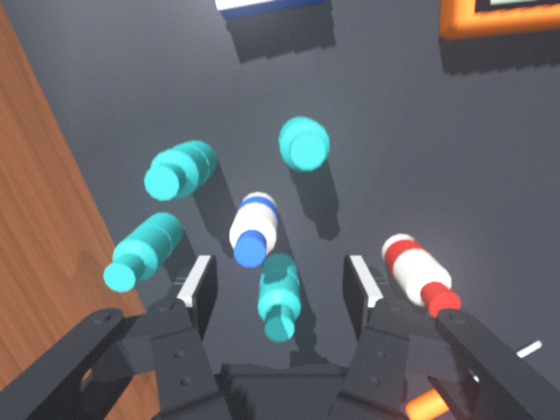

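The wrist view shows the blue cap at (250,249), which projects to (0.498,-0.137) and agrees with the other cameras. The turquoise neighbours leave the 150°/-30° axis clear.

Call:
apply_moves:
  claw: [0.06, 0.06, 0.06, 0.06, 0.06, 0.06]
  xyz:
    - [-0.025, -0.021, 0]
    - [0, 0, 0]
    - [0, 0, 0]
    - [0, 0, 0.03]
    - [0, 0, 0.02]
    - [0, 0, 0]
  twist:
    - [0, 0, 0]
    - [0, 0, 0.124]
    - [0, 0, 0.124]
    - [0, 0, 0]
    - [0, 0, 0]
    - [0, 0, 0]

```text
clock: 3.3
position: [0.497, -0.1338, 0.1196]
tool_rot: [-3.139, 0.001, 1.051]
force: [-0.3, -0.9, 0.5]
grip_width: 0.0602
finger_force: 0.0
```

```bash
python3 - <<'E'
from workcell import bot
from h import *
goto(bot.observe(),(.4975,-.136),.038,-30)
f=bot.grab_frame('wrist');cv2.imwrite('pics/w2.png',f['img'][...,::-1])
E
```

```text
t 3.3 pos [ 0.497  -0.1338  0.1196] y@ -29.76 tilt [-0.003  0.    -1.   ] w 0.0602 F [-0.3 -0.9  0.5] 0.0
shift [-0.0015  0.0018  0.0815] twist 0.004
```

View pics/w2.png

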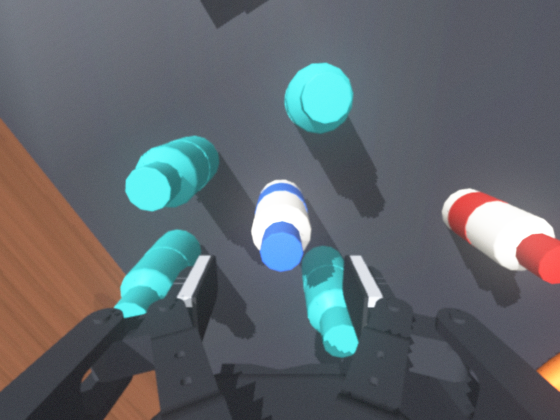

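```bash
python3 - <<'E'
from workcell import bot
from h import *
from scipy.spatial.transform import Rotation as Ro
s=bot.observe();R=Ro.from_euler('xyz',s['tool_rot']).as_matrix()
f=bot.grab_frame('wrist')
for n,uv,z in(('t1',(341,342),.1),('t2',(152,188),.1),('t3',(326,98),.1),('blue',(281,252),.1)):
    p=ray(f,uv,z);print(n,np.round(p,3),'tool',np.round(R.T@(p-s['position']),3))
E
```

```text
t1 [ 0.501 -0.207  0.1  ] tool [-0.062  0.039  0.021]
t2 [ 0.458 -0.072  0.1  ] tool [ 0.035 -0.065  0.021]
t3 [ 0.558 -0.077  0.1  ] tool [0.08  0.024 0.021]
blue [ 0.499 -0.137  0.1  ] tool [-0.002  0.002  0.021]
```

Call:
apply_moves:
  claw: [0.06, 0.06, 0.06, 0.06, 0.06, 0.036, 0.036, 0.036, 0.036, 0.036, 0.036]
  xyz:
    - [-0.002, 0.002, 0]
    - [0, 0, 0.03]
    - [0, 0, 0.03]
    - [0, 0, 0.021]
    - [0, 0, 0]
    - [0, 0, 0]
    - [0, 0, 0]
    - [0, 0, 0]
    - [0, 0, 0]
    - [0, 0, 0]
    - [0, 0, 0]
  twist:
    - [0, 0, 0]
    - [0, 0, 0]
    - [0, 0, 0]
    - [0, 0, 0]
    - [0, 0, 0]
    - [0, 0, 0]
    - [0, 0, 0]
    - [0, 0, 0]
    - [0, 0, 0]
    - [0, 0, 0]
    - [0, 0, 0]
  force: 40

```text
clock: 4.5
position: [0.4996, -0.1373, 0.0417]
tool_rot: [3.14, -0.001, 1.051]
force: [-1.5, 0.6, 11.8]
grip_width: 0.0368
finger_force: 39.7
```

Call:
apply_moves:
  claw: [0.034, 0.034, 0.034, 0.034, 0.034, 0.034, 0.034]
  xyz:
    - [0, 0, -0.01]
    - [0, 0, -0.03]
    - [0, 0, -0.04]
    - [0, 0, -0.04]
    - [0, 0, -0.03]
    - [0, 0, 0]
    - [0, 0, 0]
  twist:
    - [0, 0, 0]
    - [0, 0, 0]
    - [0, 0, 0]
    - [0, 0, 0]
    - [0, 0, 0]
    - [0, 0, 0]
    - [0, 0, 0]

```text
clock: 5.2
position: [0.4989, -0.1368, 0.1912]
tool_rot: [3.14, -0.001, 1.051]
force: [0.3, 0.8, -1.3]
grip_width: 0.0372
finger_force: 40.5
```

```bash
python3 - <<'E'
from workcell import bot
from h import *
goto(bot.observe(),(.568,.075),.19,-6.6)
f=bot.grab_frame('wrist');cv2.imwrite('pics/w3.png',f['img'][...,::-1])
E
```

```text
t 5.2 pos [ 0.4989 -0.1368  0.1912] y@ -29.78 tilt [ 0.002  0.    -1.   ] w 0.0372 F [ 0.3  0.8 -1.3] 40.51593422525002
shift [ 0.2182 -0.0452  0.0014] twist -0.404
```

View pics/w3.png

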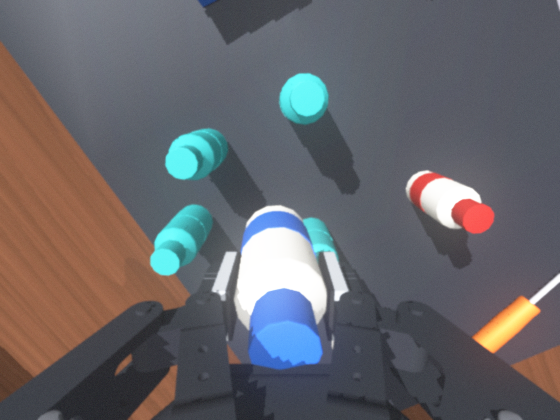

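The bottle is held upright between the pads, and the neighbours and the red bottle have not moved. Next I go above the near empty cell.

Call:
apply_moves:
  claw: [0.034, 0.034, 0.034, 0.034, 0.034, 0.034, 0.034, 0.034, 0.034, 0.034, 0.034]
  xyz:
    - [0.03, -0.006, 0]
    - [0.04, -0.008, 0]
    - [0.04, -0.008, 0]
    - [0.04, -0.008, 0]
    - [0.04, -0.008, 0]
    - [0.028, -0.007, 0]
    - [0, 0, 0]
    - [0, 0, 0]
    - [0, 0, 0]
    - [0, 0, 0]
    - [0, 0, 0]
  twist:
    - [0, 0, 0]
    - [0, 0, 0]
    - [0, 0, 0]
    - [0, 0, 0]
    - [0, 0, 0]
    - [0, 0, 0]
    - [0, 0, -0.135]
    - [0, 0, -0.135]
    - [0, 0, -0.134]
    - [0, 0, 0]
    - [0, 0, 0]

```text
clock: 6.35
position: [0.5677, 0.0741, 0.1896]
tool_rot: [-3.14, 0.0, 1.45]
force: [0.0, 0.3, -0.8]
grip_width: 0.0367
finger_force: 40.5
```

```bash
cat > v.py <<'E'
import sys
from workcell import bot
from h import *
f=bot.grab_frame(sys.argv[1])
out=[]
h=cv2.cvtColor(f['img'],cv2.COLOR_RGB2HSV)
cv2.imwrite(f'pics/{sys.argv[2]}.png',f['img'][...,::-1])
V=np.array(f['view'])
F=210/np.tan(np.radians(f['vfov'])/2)
im=f['img'][...,::-1].copy()
c=np.array([.581,.185]);u=np.array([.114,.9935]);w=np.array([.9935,-.114])
for k in(-.111,-.037,.037,.111):
    P=[]
    for a,b in((-1,-1),(-1,1),(1,1),(1,-1)):
        q=V[:3]@np.array([*(c+u*(k+a*.029)+w*b*.029),.036,1]);P.append((f['cx']+F*q[0]/-q[2],f['cy']-F*q[1]/-q[2]))
    cv2.polylines(im,[np.int32(np.round(P))],True,(0,255,0),1)
cv2.imwrite(f'pics/{sys.argv[2]}.png',im)
E
python3 v.py wrist w4; python3 - <<'E'
from workcell import bot
from h import *
goto(bot.observe(),(.568,.075),.046,-6.6)
E
```

```text
t 6.4 pos [0.5678 0.0742 0.1897] y@ -6.9 tilt [-0.001 -0.    -1.   ] w 0.0371 F [-0.1 -1.1 -0.8] 40.507967320472744
shift [0.0009 0.0003 0.1437] twist -0.005
```

View pics/w4.png

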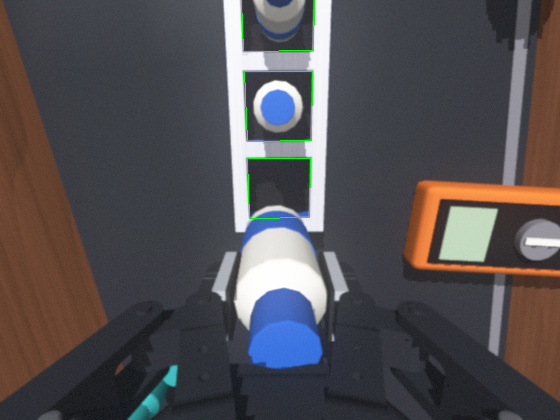

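The predicted cell outlines (green) match the openings, and the near cell at (279,187) is empty.

Call:
apply_moves:
  claw: [0.034, 0.034, 0.034, 0.034, 0.034, 0.034, 0.034, 0.034]
  xyz:
    - [0.001, 0, 0.02]
    - [0, 0, 0.03]
    - [0, 0, 0.03]
    - [0, 0, 0.025]
    - [0, 0, 0.02]
    - [0, 0, 0.012]
    - [0, 0, 0]
    - [0, 0, 0]
  twist:
    - [0, 0, 0]
    - [0, 0, 0]
    - [0, 0, 0]
    - [0, 0, 0]
    - [0, 0, 0]
    - [0, 0, 0]
    - [0, 0, 0]
    - [0, 0, 0]

```text
clock: 7.2
position: [0.5684, 0.0754, 0.0538]
tool_rot: [3.141, 0.0, 1.454]
force: [0.2, 0.4, -0.3]
grip_width: 0.0372
finger_force: 40.5
```

Call:
apply_moves:
  claw: [0.034, 0.034, 0.034, 0.034]
  xyz:
    - [0, 0, 0.003]
    - [0, 0, 0.003]
    - [0, 0, 0]
    - [0, 0, 0]
  twist:
    - [0, 0, 0]
    - [0, 0, 0]
    - [0, 0, 0]
    - [0, 0, 0]

```text
clock: 7.6
position: [0.5682, 0.0755, 0.0475]
tool_rot: [3.141, -0.0, 1.455]
force: [0.6, -0.6, -1.0]
grip_width: 0.0373
finger_force: 40.5
```

Not touching the floor yet, so I go down a little more.

Call:
apply_moves:
  claw: [0.034, 0.034, 0.034, 0.034]
  xyz:
    - [0, 0, 0.002]
    - [0, 0, 0.001]
    - [0, 0, 0]
    - [0, 0, 0]
  twist:
    - [0, 0, 0]
    - [0, 0, 0]
    - [0, 0, 0]
    - [0, 0, 0]

```text
clock: 8.0
position: [0.5675, 0.0756, 0.045]
tool_rot: [-3.14, -0.0, 1.455]
force: [-9.3, -0.0, 19.3]
grip_width: 0.0371
finger_force: 37.7
```

Call:
apply_moves:
  claw: [0.045, 0.06, 0.06, 0.06, 0.06, 0.06, 0.06, 0.06, 0.06]
  xyz:
    - [0, 0, 0]
    - [0, 0, 0]
    - [0, 0, 0]
    - [0, 0, -0.02]
    - [0, 0, -0.04]
    - [0, 0, -0.045]
    - [0, 0, -0.045]
    - [0, 0, 0]
    - [0, 0, 0]
  twist:
    - [0, 0, 0]
    - [0, 0, 0]
    - [0, 0, 0]
    - [0, 0, 0]
    - [0, 0, 0]
    - [0, 0, 0]
    - [0, 0, 0]
    - [0, 0, 0]
    - [0, 0, 0]

```text
clock: 8.9
position: [0.5685, 0.0757, 0.1951]
tool_rot: [3.14, -0.001, 1.455]
force: [-0.2, -0.6, -0.5]
grip_width: 0.0601
finger_force: 0.0
```

```bash
python3 v.py wrist w5; python3 - <<'E'
from workcell import bot
from h import *
goto(bot.observe(),(.471,-.3575),.17,-6.6)
E
```

```text
t 8.95 pos [0.5679 0.0756 0.194 ] y@ -6.64 tilt [-0.  0. -1.] w 0.0601 F [ 0.3 -0.4 -0.7] 0.0
shift [-0.4414 -0.0462  0.024 ] twist -0.001
```

View pics/w5.png

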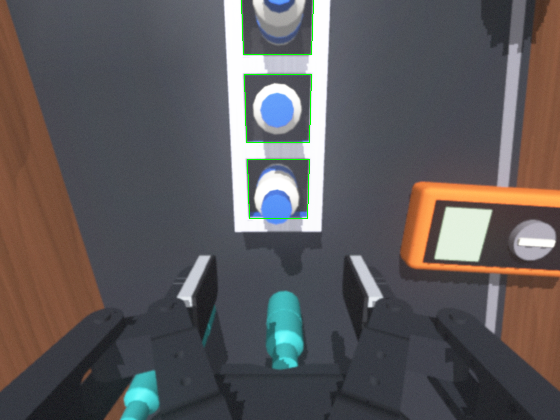

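The first bottle stands upright in its cell, with its cap at (277,207). Now for the second.

Call:
apply_moves:
  claw: [0.06, 0.06, 0.06, 0.06, 0.06, 0.06, 0.06, 0.06, 0.06, 0.07, 0.07, 0.07, 0.07]
  xyz:
    - [-0.02, -0.002, 0]
    - [-0.04, -0.004, 0]
    - [-0.045, -0.005, 0]
    - [-0.045, -0.005, 0]
    - [-0.045, -0.005, 0]
    - [-0.045, -0.005, 0]
    - [-0.045, -0.005, 0]
    - [-0.045, -0.005, 0]
    - [-0.045, -0.005, 0.01]
    - [-0.04, -0.004, 0.014]
    - [-0.026, -0.001, 0]
    - [0, 0, 0]
    - [0, 0, 0]
  twist:
    - [0, 0, 0]
    - [0, 0, 0]
    - [0, 0, 0]
    - [0, 0, 0]
    - [0, 0, 0]
    - [0, 0, 0]
    - [0, 0, 0]
    - [0, 0, 0]
    - [0, 0, 0]
    - [0, 0, 0]
    - [0, 0, 0]
    - [0, 0, 0]
    - [0, 0, 0]

```text
clock: 10.25
position: [0.4707, -0.3572, 0.1689]
tool_rot: [-3.14, -0.001, 1.454]
force: [-0.1, -0.3, -0.7]
grip_width: 0.0698
finger_force: 0.0
```

```bash
python3 - <<'E'
from workcell import bot
from h import *
f=bot.grab_frame('wrist');cv2.imwrite('pics/w6.png',f['img'][...,::-1])
for ce,st in blobs(f,(105,150,60),(125,255,255),100): print(np.round(ce,1),st,np.round(ray(f,ce,.094),3))
goto(bot.observe(),(.471,-.3575),.04,-6.6)
E
```

```text
t 10.3 pos [ 0.4712 -0.3564  0.1692] y@ -6.64 tilt [-0.001  0.001 -1.   ] w 0.0699 F [ 0.3 -0.1  0.5] 0.0
shift [-1.200e-03  1.000e-04  1.292e-01] twist -0.001
```

View pics/w6.png

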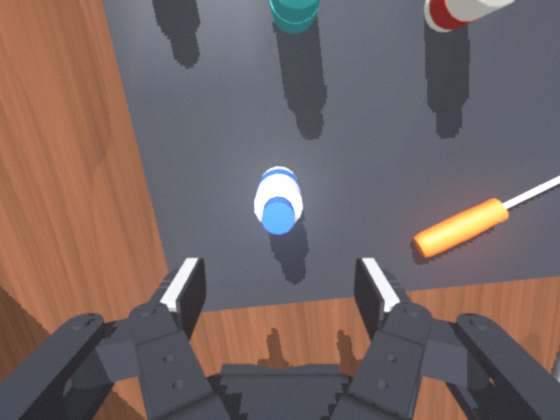

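The second bottle is centred between the fingers, with its cap at (278,215), and nothing is close to it.

Call:
apply_moves:
  claw: [0.07, 0.07, 0.07, 0.07, 0.07, 0.07, 0.034, 0.034, 0.034, 0.034, 0.034, 0.034, 0.034]
  xyz:
    - [0, 0, 0.02]
    - [0, 0, 0.03]
    - [0, 0, 0.03]
    - [0, 0, 0.03]
    - [0, 0, 0.019]
    - [0, 0, 0]
    - [0, 0, 0]
    - [0, 0, 0]
    - [0, 0, 0]
    - [0, 0, 0]
    - [0, 0, 0]
    - [0, 0, 0]
    - [0, 0, 0]
  twist:
    - [0, 0, 0]
    - [0, 0, 0]
    - [0, 0, 0]
    - [0, 0, 0]
    - [0, 0, 0]
    - [0, 0, 0]
    - [0, 0, 0]
    - [0, 0, 0]
    - [0, 0, 0]
    - [0, 0, 0]
    - [0, 0, 0]
    - [0, 0, 0]
    - [0, 0, 0]
  force: 40

```text
clock: 11.6
position: [0.472, -0.3576, 0.0425]
tool_rot: [3.14, 0.001, 1.455]
force: [-2.1, 0.5, 7.8]
grip_width: 0.037
finger_force: 39.4
```

Call:
apply_moves:
  claw: [0.034, 0.034, 0.034, 0.034, 0.034, 0.034, 0.034]
  xyz:
    - [0, 0, -0.01]
    - [0, 0, -0.03]
    - [0, 0, -0.04]
    - [0, 0, -0.04]
    - [0, 0, -0.03]
    - [0, 0, 0]
    - [0, 0, 0]
  twist:
    - [0, 0, 0]
    - [0, 0, 0]
    - [0, 0, 0]
    - [0, 0, 0]
    - [0, 0, 0]
    - [0, 0, 0]
    - [0, 0, 0]

```text
clock: 12.3
position: [0.4716, -0.3571, 0.1921]
tool_rot: [3.14, 0.0, 1.455]
force: [-0.0, 0.7, -2.0]
grip_width: 0.0368
finger_force: 40.6
```

```bash
python3 - <<'E'
from workcell import bot
from h import *
goto(bot.observe(),(.5937,.2953),.19,-6.6)
E
```

```text
t 12.3 pos [ 0.4716 -0.3571  0.1921] y@ -6.64 tilt [ 0.001 -0.    -1.   ] w 0.0368 F [-0.   0.7 -2. ] 40.61946007772349
shift [0.6621 0.0459 0.0021] twist -0.001
```

Call:
apply_moves:
  claw: [0.034, 0.034, 0.034, 0.034, 0.034, 0.034, 0.034, 0.034, 0.034, 0.034, 0.034, 0.034, 0.034, 0.034, 0.034, 0.034, 0.034, 0.034, 0.034]
  xyz:
    - [0.02, 0.001, 0]
    - [0.04, 0.003, 0]
    - [0.042, 0.003, 0]
    - [0.042, 0.003, 0]
    - [0.042, 0.003, 0]
    - [0.042, 0.003, 0]
    - [0.042, 0.003, 0]
    - [0.042, 0.003, 0]
    - [0.042, 0.003, 0]
    - [0.042, 0.003, 0]
    - [0.042, 0.003, 0]
    - [0.042, 0.003, 0]
    - [0.042, 0.003, 0]
    - [0.042, 0.003, 0]
    - [0.042, 0.003, 0]
    - [0.036, 0.002, 0]
    - [0.02, 0.001, 0]
    - [0, 0, 0]
    - [0, 0, 0]
  twist:
    - [0, 0, 0]
    - [0, 0, 0]
    - [0, 0, 0]
    - [0, 0, 0]
    - [0, 0, 0]
    - [0, 0, 0]
    - [0, 0, 0]
    - [0, 0, 0]
    - [0, 0, 0]
    - [0, 0, 0]
    - [0, 0, 0]
    - [0, 0, 0]
    - [0, 0, 0]
    - [0, 0, 0]
    - [0, 0, 0]
    - [0, 0, 0]
    - [0, 0, 0]
    - [0, 0, 0]
    - [0, 0, 0]

```text
clock: 14.2
position: [0.5931, 0.2945, 0.19]
tool_rot: [-3.14, 0.002, 1.455]
force: [-0.5, -2.2, -1.5]
grip_width: 0.0372
finger_force: 40.6
```

```bash
python3 v.py wrist w7; python3 - <<'E'
from workcell import bot
from h import *
goto(bot.observe(),(.5937,.2953),.0465,-6.6)
E
```

```text
t 14.25 pos [0.5934 0.2938 0.1904] y@ -6.69 tilt [-0.001 -0.001 -1.   ] w 0.037 F [-0.1  0.1 -1.6] 40.60964919975959
shift [0.0017 0.0003 0.1439] twist -0.002
```

View pics/w7.png

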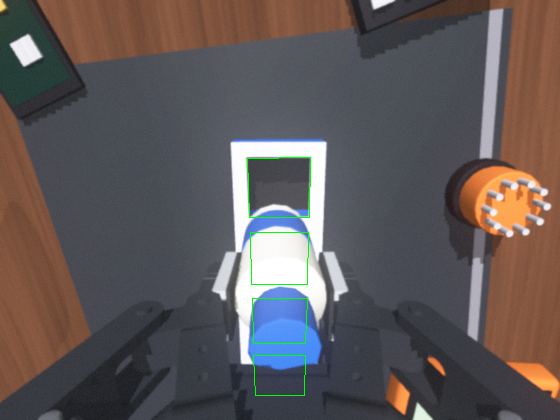

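The overlay fits the empty far cell at (279,187) and the bottle is still upright in the grip. Lowering it now.

Call:
apply_moves:
  claw: [0.034, 0.034, 0.034, 0.034, 0.034, 0.034, 0.034, 0.034, 0.034, 0.034]
  xyz:
    - [0.001, 0, 0.02]
    - [0, 0, 0.03]
    - [0, 0, 0.03]
    - [0, 0, 0.025]
    - [0, 0, 0.02]
    - [0, 0, 0.012]
    - [0, 0, 0.003]
    - [0, 0, 0.003]
    - [0, 0, 0]
    - [0, 0, 0]
  twist:
    - [0, 0, 0]
    - [0, 0, 0]
    - [0, 0, 0]
    - [0, 0, 0]
    - [0, 0, 0]
    - [0, 0, 0]
    - [0, 0, 0]
    - [0, 0, 0]
    - [0, 0, 0]
    - [0, 0, 0]

```text
clock: 15.25
position: [0.5942, 0.2961, 0.0491]
tool_rot: [3.141, -0.001, 1.455]
force: [-0.0, 0.2, -1.3]
grip_width: 0.0371
finger_force: 40.6
```

Call:
apply_moves:
  claw: [0.034, 0.034, 0.034]
  xyz:
    - [0, 0, 0.002]
    - [0, 0, 0]
    - [0, 0, 0]
  twist:
    - [0, 0, 0]
    - [0, 0, 0]
    - [0, 0, 0]

```text
clock: 15.55
position: [0.5942, 0.2961, 0.0467]
tool_rot: [3.141, -0.0, 1.455]
force: [0.9, 0.1, 1.8]
grip_width: 0.0367
finger_force: 40.6
```

The force has just turned upward, so the foot is on the floor. I release and back off.

Call:
apply_moves:
  claw: [0.034, 0.045, 0.06, 0.06, 0.06, 0.06, 0.06, 0.06, 0.06, 0.06]
  xyz:
    - [0, 0, 0.001]
    - [0, 0, 0]
    - [0, 0, 0]
    - [0, 0, 0]
    - [0, 0, -0.02]
    - [0, 0, -0.04]
    - [0, 0, -0.045]
    - [0, 0, -0.045]
    - [0, 0, 0]
    - [0, 0, 0]
  twist:
    - [0, 0, 0]
    - [0, 0, 0]
    - [0, 0, 0]
    - [0, 0, 0]
    - [0, 0, 0]
    - [0, 0, 0]
    - [0, 0, 0]
    - [0, 0, 0]
    - [0, 0, 0]
    - [0, 0, 0]

```text
clock: 16.55
position: [0.5941, 0.2962, 0.1962]
tool_rot: [3.14, -0.001, 1.455]
force: [-0.3, -0.8, -1.2]
grip_width: 0.0599
finger_force: 0.0
```

```bash
python3 v.py scene s8
```

```text
(no output)
```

View pics/s8.png

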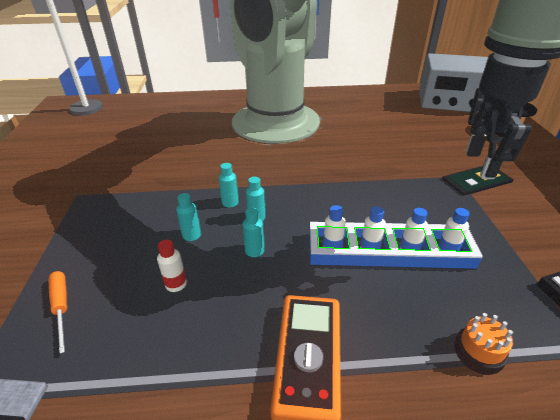

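All four blue-capped bottles stand upright in the crate, with caps at (336,213), (377,214), (419,216) and (461,216). The red bottle is unmoved and the gripper is clear.

```bash
python3 -c "
from workcell import bot
print(bot.job_done())"
```

```text
the job is handed in; nothing more can be done
None
```

Both loose blue-capped bottles are now in the crate's two empty cells, all four stand upright, the red-capped bottle was left where it was, and the job is handed in (no verdict was returned).

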